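Space and press a birdhouse front plate

ROBOT

A 6-joint arm with a two-finger parallel gripper is mounted at the origin on the work surface. World frame = base frame: x ahead of the robot, y to its left, z up, the work surface at z = 0. Lengths are in m, angles in degrees, forces in N, time in s.
With the tool pointing down it reaches from about 0.3 to 0.75 m from the base axis. Payload 8.5 kg.
Tool frame: the origin (TCP) lies between the finger pads; the fingertips stand 17 mm ahead of it and the grasp point (between the pads) lies 2 mm behind it (env.tip_reach is the distance from the TCP to the fingertips, in m); z points along the fingers, y is the line along which they close (so a half turn about z gives the same grasp; the last joint's range is limited). The gripper opens to 85 mm and grips with 20 to 120 N. Pads are 22 mm wide; open, the fingers measure 114 mm over their backs; the gripper's body (76 mm by 85 mm) begins 54 mm behind the grasp point. The pads swing forward as they close: fully open they stand 13 mm farther back than shut.
Start: joints at [54.357, 21.807, 74.336, -0, 83.858, -12.336], TCP at [0.218, 0.505, 0.223] pointing down, gripper open.
Joint ranges: [-178.18, 178.18], [-50.72, 133.34], [12.68, 142.11], [-81.47, 261.47], [9.98, 163.14], [-165.26, 165.26]. Speed limits (degrees/s): [136.94, 136.94, 180, 180, 180, 180].

INTERFACE

Orientations are given as a 3x3 rotation matrix whose columns are the frame's x, y, z axes.
In Python, from rig import env, viewer gives the robot as it stands.
- The arm moves only by the tool move_arm, never from a script. Its argument "motion" is a list of rows, each a list of 2 entries, a list of its own where there are three numbers: the shift along the tool's x, y, z normalised to -1 to 1, where 1 is 50 mm, then the turn, a rotation vector about the tool's x, y, z normalised to -1 to 1, where 1 is 8 degrees. A call has 1 to 20 rows; each row shifts and turns the commanded pose from where the row before left it, along the tool's axes as they then stand; what a row does not reach is not made up. A row lasts 1/10 s, in which the tool goes at most 50 mm and 8.59 degrees, less where a joint would pass 70% of its speed; a pose out of reach is approached as far as the arm can. A call with a number of a shift or a turn outside -1 to 1 is refused whole. A call with a gripper value outside its range is refused whole. "claw" is the closure, from 0 (fully open) to 1 (shut), set as the call begins (left out, the last holds). The fingers move at their own pace and stop on an object; "force" is the grip in N (left out, the last holds). Time passes only in rows, so rows that do not move let the fingers close. It gives the time, the measured TCP pose, the force, the opening and the grip force at its end, in the units of the state.
- env.observe(): the state, without advancing time (a new reading comes with each control period).
- viewer.get_image(name): name is "scene" or "top" or "wrist"; returns a dict with "frame" (480x640x3 uint8, red, green, blue), "depth" (480x640 float32, m along the optical axis (not along the pixel's ray), 0 where there is no reading), "fx", "fy", "cx", "cy" (pixels), "eye" and "attitude" of the camera in the world; the wrist camera has in their place "T_tool_cam" (4x4, takes a point from camera to tool coordinates, whose origin is the TCP and whose axes are the flange's). Camera axes: x right, y up, looking along -z (the intrinsics and any distortion apply to the point x, -y, -z); pixel columns grow to the right and rows downward; lengths in m; the calibration is good to about 2 mm. A picture is of the moment at which its call begins: read the wrist's pose just before it.
- env.close_job(): hands the job in; it is judged then, once.
The state is a dict: "time_s": time; "q": joint angles; "qvel": joint speeds; "joint_efforts": joint torques, N m; "position": TCP position; "tool_rot": TCP orientation; "ft_force": force on the tool from outside, world axes, zero at the start; "wrist_torque": the same for the moment, N m; "grip_width": finger opening in m; "gripper_force": force on a finger pad.
Only numpy, scipy, OpenCV 4.12 (cv2) and the standard library are available. Lean on these libraries where they do the work, as an engineer would, in place of code of your own. Each camera call takes 0.05 s, during which the arm holds its last target. There are 200 camera calls.

TASK

Set up the birdhouse glue joint: pull the dark flat spacer up out of its slotted stand and slide it upright down into whichever of the two gaps beside the front plate is wide enough for it, until it stands on the jig's base board, and let go of it. Then press the sprung front plate down with the fingers until it is fully home, flush with the tops of the two wall blocks, and finish while still holding it pressed down. Leave the stone weight, perch rod and wooden ring where they are.

Things in the scene. Friction and masses are not known exactly. Their poses are not given: they have to be found in the camera images.
- jig: Fixed plywood jig: base board 124 x 220 x 12 mm, origin at the centre of its underside. In a row along its y axis: wall block, gap, front plate (centred on the origin), gap, wall block. The gaps run along the jig's x, 90 mm long, open at top and ends, floor 12 mm above the bench; one is 16 mm wide (by the thin block), the other 8 mm. Place and yaw vary.
- thin_block: Thinner maple wall block fixed on the jig, 90 (x, along the gap) x 34 (y) x 36 (z) mm, centred 68 mm from the jig's centre on its +y or -y side (varies); origin at the centre of its underside, axes as the jig's; top 48 mm above the bench. The 16 mm gap is between it and the plate, its mid-line 43 mm from the jig's centre.
- thick_block: Thicker maple wall block fixed on the other side of the jig, 90 x 50 x 36 mm, centred 68 mm from the jig's centre; origin at the centre of its underside, its top 48 mm above the bench. Only 8 mm of gap lies between it and the plate.
- plate_top (a point): Centre of the top face of the pale birdhouse front plate, 90 (x) x 70 (y) x 14 (z) mm, level, axes as the jig's. A dark 24 mm entrance hole is drawn near its +x end (28 mm from the centre; the surface is solid). It sits on a sprung seat between the two gaps; below it is a plinth of the same outline.
- plate (a joint): How far the front plate is pressed down, m: 0 = free, top 56 mm above the bench, 8 mm proud of the blocks; 0.008 = fully home at a firm stop, top 48 mm above the bench, flush with the blocks. The spring takes about 2 N to start and 7 N at the stop, and lifts the plate again when let go.
- spacer_mid (a point): Centre of the loose dark wooden spacer, a flat upright piece 50 (x) x 12 (y) x 90 (z) mm, 40 to 85 g; its lowest 6 mm is slightly narrower. The point is half-way up, 45 mm from either end. It starts upright in its stand, top 98 mm above the bench; fully down in the gap this point is 57 mm above the bench.
- stand: Fixed wooden stand 84 x 70 x 32 mm with a slot along its x axis (17 mm wide, 24 mm deep, floor 8 mm above the bench) in which the spacer starts upright. Origin at the centre of its underside. Place and yaw vary; it may be to the robot's left with the jig to its right or the other way round.
- stone: Bystander: squat gray stone weight, 80 mm across, 42 mm high, loose, origin at the centre of its underside, behind the jig (its far side). To be left alone.
- rod: Bystander: cherry perch rod, 12 mm thick, 150 mm long along its x axis, lying loose beside the stand; origin on its underside at mid-length. To be left alone.
- collar: Bystander: wooden entrance ring, 64 mm across, 10 mm high, lying loose behind the stand; origin at the centre of its underside. To be left alone.
Things that resemble listed ones, but are neither listed nor needed, are in the scene too. Leave any purple look-alike of the part that bears spacer_mid alone.

How it is judged:
By the outcome, as a careful person would: the job done as asked, in the order asked, and still so for the second after the job is handed in, while the arm keeps its last pose, push and grip.
It also fails if it takes over 45 s, if anything falls off the work surface, if the arm or the gripper's body presses on something with over 40 N, if the wrist force passes 120 N, or if a joint passes its speed limit or range.

## Working session

There is one attempt and no reset: what is moved stays moved. The work goes in short steps, Python scripts to look and compute and a tool call to move; the robot and the scene stay as the last step left them, time stands still between calls to the robot, and variables do not carry over. Pictures are saved under pics/ and viewed, at most 10 in all, crops included, and the job is handed in when it is done.

Besides the shell and the picture viewer there is one more tool, called after ">>>" by a JSON object that holds its "method" and its "body", one argument or row to a line. move_arm: Moves the arm, as the interface text tells. Scaled input: -1 to 1 covers 50 mm each way for a shift and 8 degrees each way for a turn. Its arguments: {"type":"object","properties":{"motion":{"type":"array","items":{"type":"array"}},"claw":{"type":"number"},"force":{"type":"number"}},"required":["motion"]}

```bash
mkdir -p pics; cat > h.py <<'E'
import numpy as np, cv2
from rig import env, viewer
def grab(n):
    s=env.observe(); im=viewer.get_image(n)
    if 'T_tool_cam' in im:
        T=np.eye(4);T[:3,:3]=s['tool_rot'];T[:3,3]=s['position'];T=T@np.array(im['T_tool_cam'])
    else:
        T=np.eye(4);T[:3,:3]=im['attitude'];T[:3,3]=im['eye']
    d=im['depth'];v,u=np.mgrid[:480,:640]
    P=np.stack([(u-im['cx'])/im['fx']*d,-(v-im['cy'])/im['fy']*d,-d],-1)@T[:3,:3].T+T[:3,3]
    P[d==0]=np.nan
    return im,P
def save(f,n): cv2.imwrite('pics/'+n,f[...,::-1])
E
python3 - <<'E'
from h import *
im,P=grab('top'); save(im['frame'],'top.png'); np.save('top.npy',P); np.save('topf.npy',im['frame'])
print({k:v for k,v in im.items() if k not in('frame','depth')}); s=env.observe(); print(s)
E
```

```text
{'fx': 568.4605844602823, 'fy': 568.4605844602823, 'cx': 324.8301300702129, 'cy': 244.7370559022364, 'eye': array([ 0.49978711, -0.01048495,  1.13494182]), 'attitude': array([[ 0.00344583,  0.99767905, -0.0680047 ],
       [-0.99996664,  0.00293412, -0.00762312],
       [-0.00740589,  0.0680287 ,  0.99765588]])}
{'time_s': 0.05, 'q': array([ 5.43573023e+01,  2.18427998e+01,  7.43827648e+01, -1.72439654e-03,
        8.38566692e+01, -1.23382931e+01]), 'qvel': array([ 0.10459021, -0.03880156, -0.17799906, -0.05770859,  0.00604928,
        0.04266108]), 'joint_efforts': array([ 3.17886232e-03, -4.49692190e+01, -2.31962621e+01, -2.57262927e-04,
        3.47811416e-03,  1.79742796e-05]), 'position': array([0.217452  , 0.50487995, 0.22270652]), 'tool_rot': array([[-9.18417141e-01,  3.95612556e-01, -8.12043564e-04],
       [ 3.95613293e-01,  9.18416420e-01, -1.18381727e-03],
       [ 2.77461168e-04, -1.40849330e-03, -9.99998970e-01]]), 'ft_force': array([-0.18886891, -0.18399582,  0.37677845]), 'wrist_torque': array([ 0.01000313, -0.00883168,  0.02211025]), 'gripper_force': 0.0, 'grip_width': 0.08552209225208152}
```

View pics/top.png

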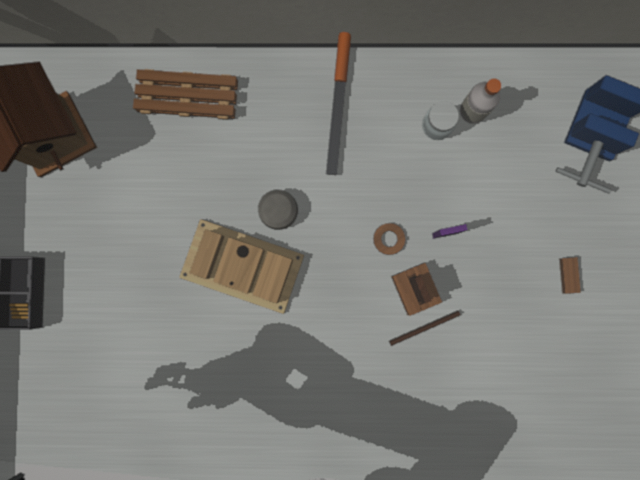

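The jig is at about (241,266) with its hole at (243,251), the stone at (278,209) and the ring at (390,239). Three things could be the spacer:
- the dark piece upright in the stand at (424,288)
- the purple one at (455,229)
- the flat brown one at (571,275)

The one in the stand fits, because it is dark and upright in a slot. I'll confirm it with a crop and measure.

```bash
python3 - <<'E'
from h import *
P=np.load('top.npy');f=np.load('topf.npy')
a=cv2.resize(f[195:320,165:315],None,fx=4,fy=4,interpolation=cv2.INTER_CUBIC)
b=cv2.resize(f[215:340,375:475],None,fx=4,fy=4,interpolation=cv2.INTER_CUBIC)
c=np.hstack([a,b]); c=cv2.resize(c,(800,400)); c=np.clip(c*1.6,0,255).astype('uint8'); save(c,'crop1.png')
z=P[...,2]
def rect(m,name):
    q=P[m][:,:2]; r=cv2.minAreaRect((q*1000).astype('float32')); print(name,len(q),r,'zmed',np.median(P[m][:,2]))
def reg(u0,u1,v0,v1,lo,hi):
    m=np.zeros(z.shape,bool);m[v0:v1,u0:u1]=1; return m&(z>lo)&(z<hi)
rect(reg(380,470,250,325,.085,.11),'spacer top')
rect(reg(380,450,255,325,.027,.038),'stand top')
for lo,hi in((.006,.02),(.044,.0515),(.0525,.06)):
    m=reg(175,310,215,315,lo,hi).astype('uint8')
    if lo==.006 : m=(m|reg(175,310,215,315,.006,.06)).astype('uint8')
    m[215:232,255:310]=0
    n,l,st,_=cv2.connectedComponentsWithStats(m)
    for i in range(1,n):
        if st[i,4]>60: rect(l==i,f'{lo} {st[i][:4]}')
print('hole',P[251,243],'stone',P[209,278],'table',P[350,480])
E
```

```text
spacer top 208 ((490.8849792480469, -180.09432983398438), (49.92452621459961, 12.527443885803223), 22.28118133544922) zmed 0.09773363067078211
stand top 1191 ((490.6716613769531, -180.10122680664062), (84.03532409667969, 69.35202026367188), 22.637975692749023) zmed 0.03199045496570552
0.006 [179 219 125  95] 6887 ((535.0386962890625, 164.42376708984375), (220.69940185546875, 124.76777648925781), 71.06159210205078) zmed 0.04600058266577434
0.044 [189 229  32  50] 790 ((556.3861083984375, 228.32696533203125), (34.96990203857422, 89.70472717285156), 71.4380111694336) zmed 0.04787662184518915
0.044 [252 251  40  52] 1154 ((512.6596069335938, 99.73992156982422), (50.329444885253906, 89.9898910522461), 71.28860473632812) zmed 0.047958456299458496
0.0525 [213 237  50  56] 1636 ((534.7593994140625, 164.02447509765625), (70.52188873291016, 89.84193420410156), 71.35684967041016) zmed 0.05607585291517003
hole [0.56068833 0.15280702 0.06023302] stone [0.64367155 0.0889949  0.03985905] table [ 0.36959508 -0.3094132  -0.00317244]
```

View pics/crop1.png

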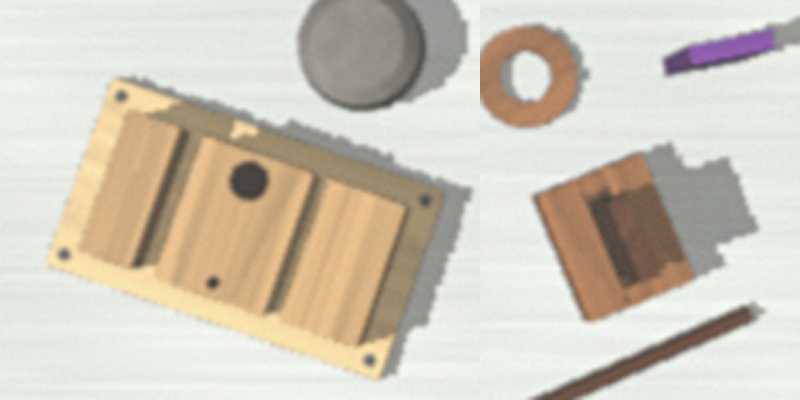

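The crop confirms the dark spacer standing in the stand, which is at right-panel crop (625,240). The purple piece lies off at (720,50). On the jig, the wide gap is on the left, by the thin block, toward +y. Next I turn the wrist, then go above the spacer.

>>> {"method": "move_arm", "body": {
  "motion": [
    [[0, 0, 0], [0, 0, 0.988]],
    [[0, 0, 0], [0, 0, 0.988]],
    [[0, 0, 0], [0, 0, 0.988]],
    [[0, 0, 0], [0, 0, 0.988]],
    [[0, 0, 0], [0, 0, 0.988]],
    [[0, 0, 0], [0, 0, 0.988]],
    [[0, 0, 0], [0, 0, 0.988]],
    [[0, 0, 0], [0, 0, 0.988]],
    [[0, 0, 0], [0, 0, 0.988]],
    [[0, 0, 0], [0, 0, 0.988]],
    [[0, 0, 0], [0, 0, 0.988]],
    [[0, 0, 0], [0, 0, 0.988]],
    [[0, 0, 0], [0, 0, 0.988]],
    [[0, 0, 0], [0, 0, 0.988]],
    [[0, 0, 0], [0, 0, 0.988]],
    [[0, 0, 0], [0, 0, 0.988]],
    [[0, 0, 0], [0, 0, 0.988]],
    [[0, 0, 0], [0, 0, 0]]
  ]
}}

```text
time_s: 1.85
position: [0.2175, 0.5049, 0.2229]
tool_rot: [[0.926, 0.379, -0.001], [0.379, -0.926, -0.001], [-0.001, 0.001, -1.0]]
ft_force: [-0.5, 0.9, 0.3]
grip_width: 0.0855
gripper_force: 0.0
```

>>> {"method": "move_arm", "body": {
  "motion": [
    [[-0.009, 0.82, 0], [0, 0, 0]],
    [[-0.009, 0.82, 0], [0, 0, 0]],
    [[-0.009, 0.82, 0], [0, 0, 0]],
    [[-0.009, 0.82, 0], [0, 0, 0]],
    [[-0.009, 0.82, 0], [0, 0, 0]],
    [[-0.009, 0.82, 0], [0, 0, 0]],
    [[-0.009, 0.82, 0], [0, 0, 0]],
    [[-0.009, 0.82, 0], [0, 0, 0]],
    [[-0.009, 0.82, 0], [0, 0, 0]],
    [[-0.009, 0.82, 0], [0, 0, 0]],
    [[-0.009, 0.82, 0], [0, 0, 0]],
    [[-0.009, 0.82, 0], [0, 0, 0]],
    [[-0.009, 0.82, 0], [0, 0, 0]],
    [[-0.009, 0.82, 0], [0, 0, 0]],
    [[-0.009, 0.82, 0], [0, 0, 0]],
    [[-0.009, 0.82, 0], [0, 0, 0]],
    [[-0.009, 0.82, 0], [0, 0, 0]],
    [[-0.009, 0.82, 0], [0, 0, 0]],
    [[0, 0, 0], [0, 0, 0]],
    [[0, 0, 0], [0, 0, 0]]
  ]
}}

```text
time_s: 3.85
position: [0.4902, -0.181, 0.2227]
tool_rot: [[0.924, 0.381, -0.001], [0.381, -0.924, 0.001], [-0.001, -0.001, -1.0]]
ft_force: [-1.0, 0.4, -0.5]
grip_width: 0.0852
gripper_force: 0.0
```

```bash
python3 - <<'E'
from h import *
im,P=grab('wrist'); save(im['frame'],'w1.png'); s=env.observe(); print(s['position'],s['tool_rot'],s['q'])
z=P[...,2]; m=((z>.09)&(z<.106)&(np.hypot(P[...,0]-.491,P[...,1]+.18)<.045))
print(cv2.minAreaRect((P[m][:,:2]*1000).astype('float32')),m.sum(),np.median(z[m]))
m=((z>.027)&(z<.038)&(np.hypot(P[...,0]-.491,P[...,1]+.18)<.065))
print(cv2.minAreaRect((P[m][:,:2]*1000).astype('float32')),m.sum(),np.median(z[m]))
E
```

```text
[ 0.49009528 -0.18022151  0.2229833 ] [[ 9.24221688e-01  3.81855357e-01 -8.70129183e-04]
 [ 3.81856024e-01 -9.24221473e-01  8.03323970e-04]
 [-4.97438514e-04 -1.07471351e-03 -9.99999299e-01]] [-3.31996332e+01  1.90546724e+01  7.86820958e+01  1.13168697e-02
  8.23301513e+01  3.43501657e+01]
((490.89739990234375, -179.3985137939453), (50.10364532470703, 11.282051086425781), 22.635467529296875) 796 0.09790645619904545
((490.9476318359375, -179.74900817871094), (83.67462921142578, 69.04910278320312), 22.62249755859375) 4146 0.03197196497658178
```

View pics/w1.png

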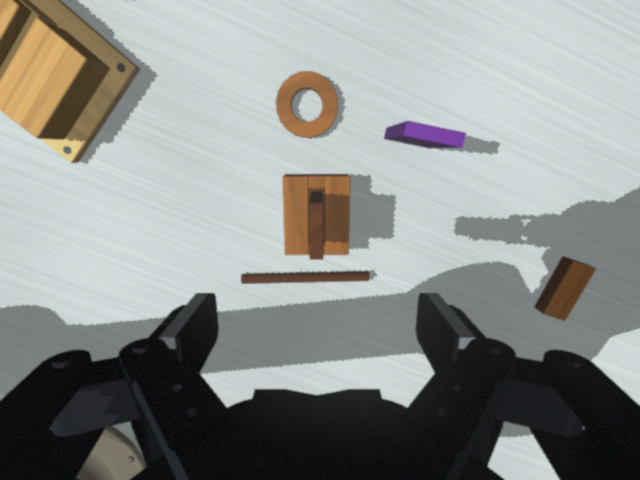

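The wrist view shows the spacer in the stand at (317,222), centred between the fingers, with the rod just clear at (305,277). I'll descend and grasp.

>>> {"method": "move_arm", "body": {
  "motion": [
    [[0.02, 0, 0.7], [0, 0, 0]],
    [[0, 0, 0.7], [0, 0, 0]],
    [[0, 0, 0.7], [0, 0, 0]],
    [[0, 0, 0.5], [0, 0, 0]],
    [[0, 0, 0.28], [0, 0, 0]],
    [[0, 0, 0], [0, 0, 0]],
    [[0, 0, 0], [0, 0, 0]]
  ]
}}

```text
time_s: 4.6
position: [0.4915, -0.1796, 0.0801]
tool_rot: [[0.924, 0.382, 0.001], [0.382, -0.924, -0.0], [0.0, 0.001, -1.0]]
ft_force: [0.3, -0.9, 0.5]
grip_width: 0.0851
gripper_force: 0.0
```

>>> {"method": "move_arm", "body": {
  "claw": 1,
  "force": 40,
  "motion": [
    [[0, 0, 0], [0, 0, 0]],
    [[0, 0, 0], [0, 0, 0]],
    [[0, 0, 0], [0, 0, 0]],
    [[0, 0, 0], [0, 0, 0]],
    [[0, 0, 0], [0, 0, 0]],
    [[0, 0, 0], [0, 0, 0]],
    [[0, 0, 0], [0, 0, 0]],
    [[0, 0, 0], [0, 0, 0]],
    [[0, 0, 0], [0, 0, 0]],
    [[0, 0, 0], [0, 0, 0]],
    [[0, 0, 0], [0, 0, 0]],
    [[0, 0, 0], [0, 0, 0]]
  ]
}}

```text
time_s: 5.8
position: [0.4915, -0.1804, 0.0796]
tool_rot: [[0.925, 0.38, 0.001], [0.38, -0.925, -0.0], [0.0, 0.001, -1.0]]
ft_force: [0.2, 0.9, 5.5]
grip_width: 0.0106
gripper_force: 42.5
```

>>> {"method": "move_arm", "body": {
  "motion": [
    [[0, 0, -0.2], [0, 0, 0]],
    [[0, 0, -0.5], [0, 0, 0]],
    [[0, 0, -0.65], [0, 0, 0]],
    [[0, 0, -0.65], [0, 0, 0]],
    [[0, 0, 0], [0, 0, 0.852]],
    [[0, 0, 0], [0, 0, 0.852]],
    [[0, 0, 0], [0, 0, 0.852]],
    [[0, 0, 0], [0, 0, 0.852]],
    [[0, 0, 0], [0, 0, 0.852]],
    [[0, 0, 0], [0, 0, 0.852]],
    [[0, 0, 0], [0, 0, 0]]
  ]
}}

```text
time_s: 6.9
position: [0.4912, -0.1802, 0.1795]
tool_rot: [[0.948, -0.319, -0.0], [-0.319, -0.948, 0.0], [-0.0, -0.0, -1.0]]
ft_force: [-0.9, 0.2, -1.1]
grip_width: 0.0105
gripper_force: 41.8
```

>>> {"method": "move_arm", "body": {
  "motion": [
    [[-0.115, -0.639, 0], [0, 0, 0]],
    [[-0.115, -0.639, 0], [0, 0, 0]],
    [[-0.115, -0.639, 0], [0, 0, 0]],
    [[-0.115, -0.639, 0], [0, 0, 0]],
    [[-0.115, -0.639, 0], [0, 0, 0]],
    [[-0.115, -0.639, 0], [0, 0, 0]],
    [[-0.115, -0.639, 0], [0, 0, 0]],
    [[-0.115, -0.639, 0], [0, 0, 0]],
    [[-0.115, -0.639, 0], [0, 0, 0]],
    [[-0.115, -0.639, 0], [0, 0, 0]],
    [[-0.115, -0.639, 0], [0, 0, 0]],
    [[-0.115, -0.639, 0], [0, 0, 0]],
    [[0, 0, 0], [0, 0, 0]],
    [[0, 0, 0], [0, 0, 0]],
    [[0, 0, 0], [0, 0, 0]]
  ]
}}

```text
time_s: 8.4
position: [0.548, 0.2044, 0.1793]
tool_rot: [[0.948, -0.318, -0.0], [-0.318, -0.948, -0.0], [-0.0, 0.0, -1.0]]
ft_force: [-0.9, -1.1, -1.6]
grip_width: 0.011
gripper_force: 41.8
```

```bash
python3 - <<'E'
from h import *
im,P=grab('wrist'); save(im['frame'],'w2.png'); np.save('w2.npy',P); s=env.observe(); print(s['position'],s['tool_rot'],s['q'],s['grip_width'])
z=P[...,2]; c=np.array([.5348,.1641]);t=np.radians(-18.6);ex=np.array([np.cos(t),np.sin(t)]);ey=np.array([-ex[1],ex[0]])
q=P[...,:2]-c; X=q@ex;Y=q@ey
for n,lo,hi,a,b in(('thin',.044,.052,.045,.09),('plate',.0525,.06,-.04,.04),('thick',.044,.052,-.1,-.036),):
    m=(z>lo)&(z<hi)&(abs(X)<.055)&(Y>a)&(Y<b); r=cv2.minAreaRect((P[m][:,:2]*1000).astype('float32'))
    print(n,m.sum(),r,'Y range',np.percentile(Y[m],[1,99]),'X',np.percentile(X[m],[1,99]))
# the spacer below the fingers
m=(z>.085)&(z<.15)&(np.hypot(X,Y-.043)<.04); print('spacer pts',m.sum())
for zz in np.arange(.09,.15,.01):
    k=m&(abs(z-zz)<.005)
    if k.sum()>10: print(round(zz,3),k.sum(),'Y',np.percentile(Y[k],[2,50,98]),'X',np.percentile(X[k],[2,50,98]))
E
```

```text
[0.54804318 0.20422936 0.17940979] [[ 9.47928557e-01 -3.18482976e-01 -2.10491876e-04]
 [-3.18483018e-01 -9.47928542e-01 -2.13436180e-04]
 [-1.31555468e-04  2.69360339e-04 -9.99999955e-01]] [ 8.85298564e+00  2.72178890e+01  7.28640130e+01 -1.03871824e-02
  7.99318968e+01  1.17426011e+02] 0.01091300661560752
thin 3726 ((557.6312255859375, 228.892333984375), (34.09708786010742, 89.22119140625), 71.22161102294922) Y range [0.05170102 0.08517621] X [-0.04229995  0.04497681]
plate 8230 ((535.1937866210938, 164.6644287109375), (69.9864501953125, 89.7273178100586), 71.37123107910156) Y range [-0.03322134  0.03420283] X [-0.04284919  0.04479831]
thick 5846 ((513.556884765625, 100.5689697265625), (50.51580810546875, 89.91496276855469), 71.25574493408203) Y range [-0.0912795  -0.04226713] X [-0.04347523  0.04442935]
spacer pts 251
0.12 63 Y [0.03807909 0.04383716 0.04942491] X [0.02351835 0.02412319 0.02443464]
0.13 65 Y [0.03831565 0.04380937 0.04931863] X [0.02387914 0.024156   0.02441781]
0.14 78 Y [0.03799652 0.0438001  0.04934479] X [0.02358252 0.0241704  0.02448888]
```

View pics/w2.png

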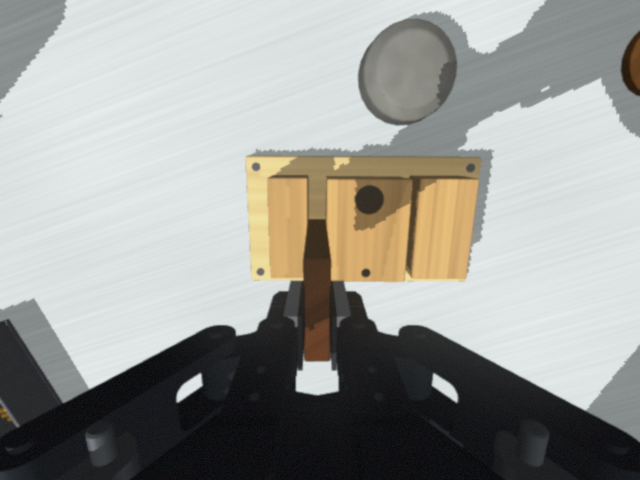

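The wrist view shows the spacer at (317,240) pointing into the wide gap, with the thin block at (288,225) and the plate at (370,230). Measured in the jig's y, the spacer's centre is at 43.8 mm and the gap's centre at 43.7 mm, so it's aligned and I can insert.

>>> {"method": "move_arm", "body": {
  "motion": [
    [[0, 0, 0.4], [0, 0, 0]],
    [[0, 0, 0.4], [0, 0, 0]],
    [[0, 0, 0.2], [0, 0, 0]],
    [[0, 0, 0.14], [0, 0, 0]],
    [[0, 0, 0.14], [0, 0, 0]],
    [[0, 0, 0.14], [0, 0, 0]],
    [[0, 0, 0.14], [0, 0, 0]],
    [[0, 0, 0], [0, 0, 0]],
    [[0, 0, 0], [0, 0, 0]]
  ]
}}

```text
time_s: 9.35
position: [0.5482, 0.2052, 0.1014]
tool_rot: [[0.948, -0.318, 0.0], [-0.318, -0.948, 0.0], [0.0, -0.0, -1.0]]
ft_force: [0.4, 0.2, -0.7]
grip_width: 0.0106
gripper_force: 41.8
```

Inserting without contact forces. Lowering the rest of the way.

>>> {"method": "move_arm", "body": {
  "motion": [
    [[0, 0, 0.1], [0, 0, 0]],
    [[0, 0, 0.1], [0, 0, 0]],
    [[0, 0, 0.08], [0, 0, 0]],
    [[0, 0, 0.04], [0, 0, 0]],
    [[0, 0, 0.02], [0, 0, 0]],
    [[0, 0, 0.02], [0, 0, 0]],
    [[0, 0, 0], [0, 0, 0]],
    [[0, 0, 0], [0, 0, 0]]
  ]
}}

```text
time_s: 10.15
position: [0.5483, 0.2052, 0.0836]
tool_rot: [[0.948, -0.318, 0.001], [-0.318, -0.948, 0.0], [0.001, -0.0, -1.0]]
ft_force: [0.2, -0.4, 1.3]
grip_width: 0.0106
gripper_force: 42.1
```

>>> {"method": "move_arm", "body": {
  "motion": [
    [[0, 0, 0.012], [0, 0, 0]],
    [[0, 0, 0.01], [0, 0, 0]],
    [[0, 0, 0], [0, 0, 0]],
    [[0, 0, 0], [0, 0, 0]]
  ]
}}

```text
time_s: 10.55
position: [0.5485, 0.2053, 0.0836]
tool_rot: [[0.948, -0.318, 0.002], [-0.318, -0.948, 0.0], [0.002, -0.001, -1.0]]
ft_force: [-2.3, 0.1, 10.0]
grip_width: 0.0107
gripper_force: 43.1
```

It's standing on the base board: 10 N and no further travel. I'll ease off the push, release, and rise.

>>> {"method": "move_arm", "body": {
  "motion": [
    [[0, 0, -0.02], [0, 0, 0]],
    [[0, 0, 0], [0, 0, 0]]
  ]
}}

```text
time_s: 10.75
position: [0.5483, 0.2052, 0.0836]
tool_rot: [[0.948, -0.318, 0.001], [-0.318, -0.948, 0.0], [0.001, -0.0, -1.0]]
ft_force: [-0.1, 0.3, 5.1]
grip_width: 0.011
gripper_force: 42.5
```

>>> {"method": "move_arm", "body": {
  "claw": 0,
  "motion": [
    [[0, 0, 0], [0, 0, 0]],
    [[0, 0, 0], [0, 0, 0]],
    [[0, 0, 0], [0, 0, 0]],
    [[0, 0, 0], [0, 0, 0]],
    [[0, 0, 0], [0, 0, 0]],
    [[0, 0, 0], [0, 0, 0]],
    [[0, 0, 0], [0, 0, 0]],
    [[0, 0, 0], [0, 0, 0]],
    [[0, 0, -0.4], [0, 0, 0]],
    [[0, 0, -0.7], [0, 0, 0]],
    [[0, 0, -0.7], [0, 0, 0]],
    [[0, 0, -0.4], [0, 0, 0]],
    [[0, 0, 0], [0, 0, 0]],
    [[0, 0, 0], [0, 0, 0]]
  ]
}}

```text
time_s: 12.15
position: [0.5478, 0.2051, 0.1928]
tool_rot: [[0.948, -0.318, -0.0], [-0.318, -0.948, -0.0], [-0.0, 0.0, -1.0]]
ft_force: [0.2, 0.4, -0.8]
grip_width: 0.0853
gripper_force: 0.0
```

```bash
python3 - <<'E'
from h import *
im,P=grab('wrist'); save(im['frame'],'w3.png'); s=env.observe(); print(s['position'],s['tool_rot'],s['q'],s['grip_width'])
z=P[...,2]; c=np.array([.5348,.1641]);t=np.radians(-18.6);ex=np.array([np.cos(t),np.sin(t)]);ey=np.array([-ex[1],ex[0]])
q=P[...,:2]-c; X=q@ex;Y=q@ey
m=(z>.085)&(z<.115)&(np.hypot(X,Y-.043)<.04); k=m&(z>np.nanpercentile(z[m],90)-.003); print(np.median(z[k]),z[m].max(),cv2.minAreaRect((P[k][:,:2]*1000).astype('float32')))
E
```

```text
[0.54756149 0.20505718 0.19209391] [[ 9.47918335e-01 -3.18507918e-01 -1.88028120e-03]
 [-3.18508951e-01 -9.47919814e-01 -2.70491078e-04]
 [-1.69620225e-03  8.55289844e-04 -9.99998196e-01]] [8.93683557e+00 2.66596209e+01 7.16308922e+01 1.44051792e-03
 8.18183189e+01 1.17509392e+02] 0.08546153530728612
0.10196009405996093 0.10398828345238906 ((548.6157836914062, 206.92181396484375), (11.573766708374023, 49.918216705322266), 71.65303039550781)
```

View pics/w3.png

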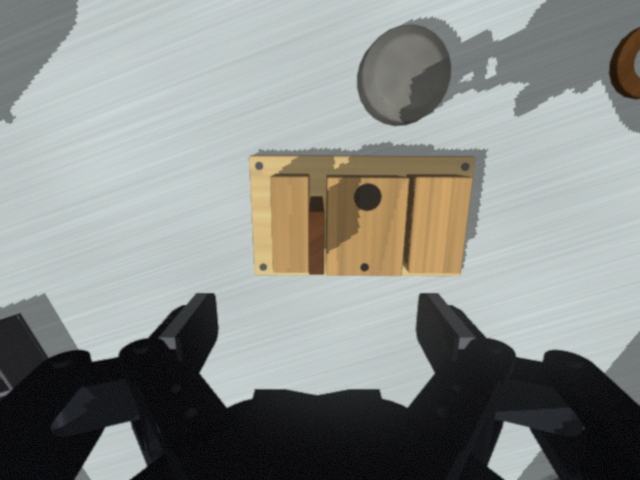

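The spacer stands in the wide gap at (317,235), with its top measured at 102 mm, so it is fully down. Next I close the fingers, turn 90° so they stay clear of the spacer, and go over the plate.

>>> {"method": "move_arm", "body": {
  "claw": 1,
  "motion": [
    [[0, 0, 0], [0, 0, -0.937]],
    [[0, 0, 0], [0, 0, -0.937]],
    [[0, 0, 0], [0, 0, -0.937]],
    [[0, 0, 0], [0, 0, -0.937]],
    [[0, 0, 0], [0, 0, -0.937]],
    [[0, 0, 0], [0, 0, -0.937]],
    [[0, 0, 0], [0, 0, -0.937]],
    [[0, 0, 0], [0, 0, -0.937]],
    [[0, 0, 0], [0, 0, -0.937]],
    [[0, 0, 0], [0, 0, -0.937]],
    [[0, 0, 0], [0, 0, -0.937]],
    [[0, 0, 0], [0, 0, -0.937]],
    [[-0.51, 0.01, 0], [0, 0, 0]],
    [[-0.51, 0.01, 0], [0, 0, 0]],
    [[0, 0, 0], [0, 0, 0]],
    [[0, 0, 0], [0, 0, 0]]
  ]
}}

```text
time_s: 13.8
position: [0.5325, 0.1564, 0.1924]
tool_rot: [[0.32, 0.947, -0.002], [0.947, -0.32, 0.0], [-0.0, -0.002, -1.0]]
ft_force: [-0.5, 1.6, -0.0]
grip_width: -0.0001
gripper_force: 0.0
```

>>> {"method": "move_arm", "body": {
  "motion": [
    [[0, 0, 0.6], [0, 0, 0]],
    [[0, 0, 0.6], [0, 0, 0]],
    [[0, 0, 0.5], [0, 0, 0]],
    [[0, 0, 0.4], [0, 0, 0]],
    [[0, 0, 0.12], [0, 0, 0]],
    [[0, 0, 0], [0, 0, 0]],
    [[0, 0, 0], [0, 0, 0]]
  ]
}}

```text
time_s: 14.5
position: [0.5333, 0.1569, 0.083]
tool_rot: [[0.319, 0.948, 0.001], [0.948, -0.319, 0.0], [0.001, 0.001, -1.0]]
ft_force: [-0.2, 0.5, 0.8]
grip_width: 0.0001
gripper_force: 0.0
```

Down 16 mm toward about 0.067, slowly.

>>> {"method": "move_arm", "body": {
  "motion": [
    [[0, 0, 0.1], [0, 0, 0]],
    [[0, 0, 0.08], [0, 0, 0]],
    [[0, 0, 0.05], [0, 0, 0]],
    [[0, 0, 0.05], [0, 0, 0]],
    [[0, 0, 0.04], [0, 0, 0]],
    [[0, 0, 0], [0, 0, 0]],
    [[0, 0, 0], [0, 0, 0]]
  ]
}}

```text
time_s: 15.2
position: [0.5328, 0.1565, 0.0662]
tool_rot: [[0.319, 0.948, -0.0], [0.948, -0.319, -0.0], [-0.0, -0.0, -1.0]]
ft_force: [-0.4, 0.6, -0.1]
grip_width: -0.0
gripper_force: 0.0
```

>>> {"method": "move_arm", "body": {
  "motion": [
    [[0, 0, 0.02], [0, 0, 0]],
    [[0, 0, 0.02], [0, 0, 0]],
    [[0, 0, 0], [0, 0, 0]],
    [[0, 0, 0], [0, 0, 0]]
  ]
}}

```text
time_s: 15.6
position: [0.5327, 0.1565, 0.0642]
tool_rot: [[0.319, 0.948, 0.0], [0.948, -0.319, -0.0], [-0.0, 0.0, -1.0]]
ft_force: [0.1, 0.4, -0.7]
grip_width: 0.0001
gripper_force: 0.0
```

No contact force where I expected it, so I'll check the tip reach and look.

```bash
python3 - <<'E'
from h import *
print(env.tip_reach, env.observe()['ft_force'])
im,P=grab('scene'); f=im['frame']; 
c=np.array([.5348,.1641,.05]); A=np.array(im['attitude']); p=A.T@(c-im['eye']); u=int(im['cx']+im['fx']*p[0]/-p[2]); v=int(im['cy']-im['fy']*p[1]/-p[2]); print(u,v)
s=f[max(0,v-80):v+60,max(0,u-95):u+95]; save(np.clip(cv2.resize(s,None,fx=4,fy=4,interpolation=cv2.INTER_CUBIC)*1.4,0,255).astype('uint8'),'s1.png')
z=P[...,2]; t=np.radians(-18.6);ex=np.array([np.cos(t),np.sin(t)]);ey=np.array([-ex[1],ex[0]])
q=P[...,:2]-c[:2]; X=q@ex;Y=q@ey
for n,a,b in(('thin',.055,.08),('plate',-.03,.03),('thick',-.088,-.048)):
    m=(abs(X)<.04)&(Y>a)&(Y<b)&(z>.04)&(z<.065); print(n,m.sum(),np.percentile(z[m],[10,50,90]))
E
```

```text
0.017 [ 0.07359325  0.38404527 -0.69795621]
388 289
thin 503 [0.04649519 0.04750515 0.04834213]
plate 505 [0.05465253 0.05563348 0.05667896]
thick 373 [0.04660219 0.04764662 0.04866691]
```

View pics/s1.png

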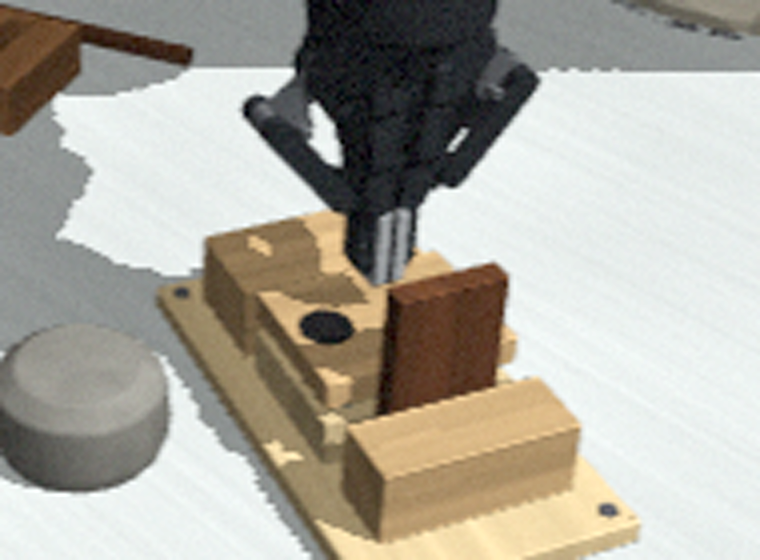

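The picture shows the spacer upright in its gap at (440,340) and the fingertips just above the plate at (390,280). The plate is still free (depth 55.6 mm). I'll keep descending and watch the force.

>>> {"method": "move_arm", "body": {
  "motion": [
    [[0, 0, 0.04], [0, 0, 0]],
    [[0, 0, 0.04], [0, 0, 0]],
    [[0, 0, 0], [0, 0, 0]],
    [[0, 0, 0], [0, 0, 0]]
  ]
}}

```text
time_s: 16.05
position: [0.5327, 0.1565, 0.0601]
tool_rot: [[0.319, 0.948, -0.0], [0.948, -0.319, -0.0], [-0.0, -0.0, -1.0]]
ft_force: [0.0, 0.2, -1.0]
grip_width: 0.0001
gripper_force: 0.0
```

>>> {"method": "move_arm", "body": {
  "motion": [
    [[0, 0, 0.04], [0, 0, 0]],
    [[0, 0, 0.04], [0, 0, 0]],
    [[0, 0, 0], [0, 0, 0]],
    [[0, 0, 0], [0, 0, 0]]
  ]
}}

```text
time_s: 16.45
position: [0.5327, 0.1565, 0.0561]
tool_rot: [[0.319, 0.948, -0.0], [0.948, -0.319, -0.0], [-0.0, -0.0, -1.0]]
ft_force: [0.1, 0.3, 0.4]
grip_width: -0.0002
gripper_force: 0.0
```

```bash
python3 - <<'E'
from h import *
s=env.observe();print(s['position'],s['ft_force'],s['joint_efforts'])
im,P=grab('scene'); f=im['frame']
u,v=388,289
sl=f[v-50:v+20,u-40:u+50]; save(np.clip(cv2.resize(sl,None,fx=8,fy=8,interpolation=cv2.INTER_CUBIC)*1.4,0,255).astype('uint8'),'s2.png')
z=P[...,2]; c=np.array([.5348,.1641]);t=np.radians(-18.6);ex=np.array([np.cos(t),np.sin(t)]);ey=np.array([-ex[1],ex[0]])
q=P[...,:2]-c; X=q@ex;Y=q@ey
m=(abs(X)<.043)&(Y>-.03)&(Y<.033)&(z>.04)&(z<.06)&(np.hypot(X,Y+.008)>.022); print('plate',m.sum(),np.percentile(z[m],[10,50,90]))
d=np.hypot(P[...,0]-s['position'][0],P[...,1]-s['position'][1]); m=(d<.02)&(z<.1)
for a in np.arange(.044,.1,.004):
    k=m&(z>a)&(z<a+.004); print(round(a,3),k.sum(),f[k].mean(0).round() if k.sum() else '')
E
```

```text
[0.53269776 0.15647813 0.05613047] [0.11227447 0.34259212 0.3549551 ] [-2.12717947e-03 -4.86039948e+01 -1.74023330e+01 -1.44766382e-04
 -3.76842465e-03  2.53414953e-05]
plate 436 [0.05411705 0.05559449 0.0566071 ]
0.044 0 
0.048 0 
0.052 79 [113.  95.  69.]
0.056 33 [119.  99.  72.]
0.06 1 [89. 76. 58.]
0.064 6 [79. 74. 68.]
0.068 14 [67. 65. 62.]
0.072 30 [68. 67. 65.]
0.076 35 [59. 59. 59.]
0.08 34 [65. 66. 65.]
0.084 35 [66. 66. 65.]
0.088 39 [53. 54. 54.]
0.092 34 [58. 59. 59.]
0.096 31 [61. 64. 66.]
0.1 0
```

View pics/s2.png

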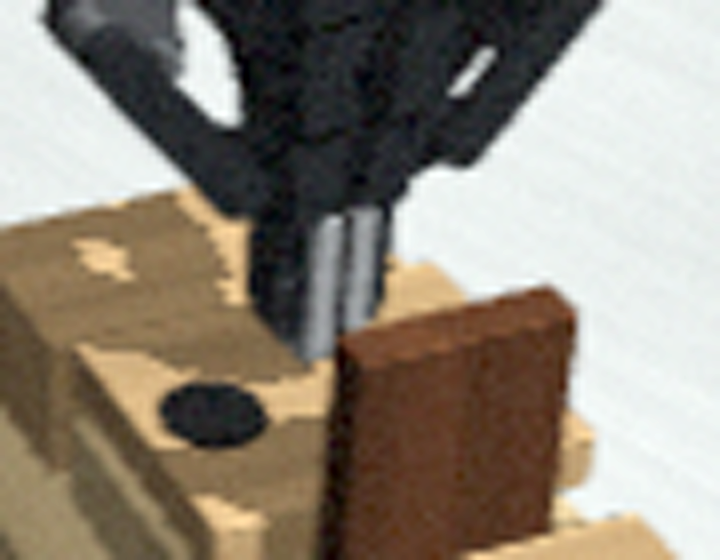

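The fingertips are still above the plate: the lowest finger pixels are at z≈64 mm, at about (320,360) in the crop. The closed tips therefore reach less far than stated. Before going lower I'll shift 10 mm away from the spacer so the gripper body has clearance.

>>> {"method": "move_arm", "body": {
  "motion": [
    [[-0.1, 0, 0], [0, 0, 0]],
    [[-0.1, 0, 0], [0, 0, 0]],
    [[0, 0, 0.04], [0, 0, 0]],
    [[0, 0, 0.04], [0, 0, 0]],
    [[0, 0, 0], [0, 0, 0]],
    [[0, 0, 0], [0, 0, 0]]
  ]
}}

```text
time_s: 17.1
position: [0.5295, 0.1471, 0.0521]
tool_rot: [[0.319, 0.948, -0.0], [0.948, -0.319, 0.0], [-0.0, -0.0, -1.0]]
ft_force: [0.5, 0.8, 0.3]
grip_width: -0.0001
gripper_force: 0.0
```

>>> {"method": "move_arm", "body": {
  "motion": [
    [[0, 0, 0.03], [0, 0, 0]],
    [[0, 0, 0.03], [0, 0, 0]],
    [[0, 0, 0], [0, 0, 0]],
    [[0, 0, 0], [0, 0, 0]]
  ]
}}

```text
time_s: 17.5
position: [0.5295, 0.147, 0.0492]
tool_rot: [[0.319, 0.948, -0.0], [0.948, -0.319, -0.0], [-0.0, -0.0, -1.0]]
ft_force: [-0.1, -0.9, 0.3]
grip_width: 0.0002
gripper_force: 0.0
```

>>> {"method": "move_arm", "body": {
  "motion": [
    [[0, 0, 0.03], [0, 0, 0]],
    [[0, 0, 0.03], [0, 0, 0]],
    [[0, 0, 0], [0, 0, 0]],
    [[0, 0, 0], [0, 0, 0]]
  ]
}}

```text
time_s: 17.9
position: [0.5297, 0.147, 0.0464]
tool_rot: [[0.319, 0.948, 0.0], [0.948, -0.319, 0.0], [0.0, 0.0, -1.0]]
ft_force: [0.3, 0.8, 3.3]
grip_width: 0.0003
gripper_force: 1.3
```

```bash
python3 - <<'E'
from h import *
s=env.observe();print(s['position'],s['ft_force'])
im,P=grab('scene'); f=im['frame']
u,v=388,289
sl=f[v-60:v+30,u-60:u+50]; save(np.clip(cv2.resize(sl,None,fx=6,fy=6,interpolation=cv2.INTER_CUBIC)*1.4,0,255).astype('uint8'),'s3.png')
z=P[...,2]; c=np.array([.5348,.1641]);t=np.radians(-18.6);ex=np.array([np.cos(t),np.sin(t)]);ey=np.array([-ex[1],ex[0]])
q=P[...,:2]-c; X=q@ex;Y=q@ey
m=(X>.015)&(abs(X)<.043)&(Y>-.033)&(Y<.033)&(z>.04)&(z<.06); print('plate',m.sum(),np.percentile(z[m],[10,50,90]))
E
```

```text
[0.52967695 0.14702013 0.04638491] [0.25429804 0.75380757 3.26393278]
plate 414 [0.05256334 0.05382859 0.05501614]
```

View pics/s3.png

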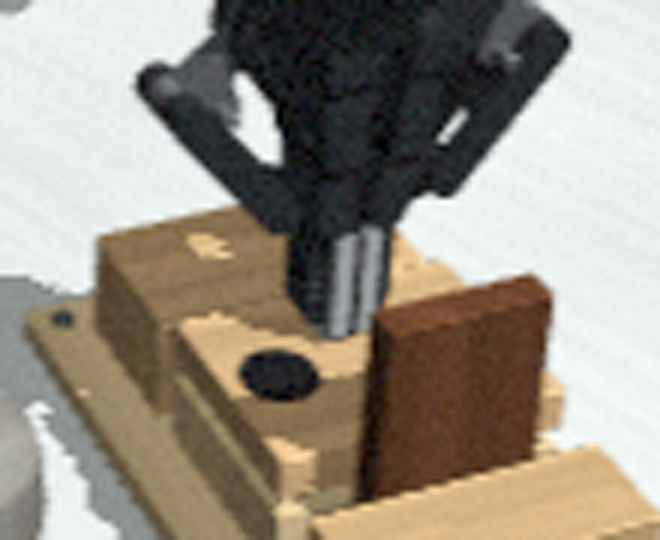

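The fingertips are now on the plate at (345,330), at 3.3 N with the plate down about 2 mm. The spacer stands clear and upright. I'll press on to the stop.

>>> {"method": "move_arm", "body": {
  "motion": [
    [[0, 0, 0.03], [0, 0, 0]],
    [[0, 0, 0.03], [0, 0, 0]],
    [[0, 0, 0.03], [0, 0, 0]],
    [[0, 0, 0.03], [0, 0, 0]],
    [[0, 0, 0], [0, 0, 0]],
    [[0, 0, 0], [0, 0, 0]]
  ]
}}

```text
time_s: 18.55
position: [0.5297, 0.147, 0.0404]
tool_rot: [[0.319, 0.948, 0.001], [0.948, -0.319, 0.0], [0.0, 0.0, -1.0]]
ft_force: [-0.4, -0.4, 6.2]
grip_width: -0.0002
gripper_force: 3.1
```

>>> {"method": "move_arm", "body": {
  "motion": [
    [[0, 0, 0.01], [0, 0, 0]],
    [[0, 0, 0.01], [0, 0, 0]],
    [[0, 0, 0], [0, 0, 0]],
    [[0, 0, 0], [0, 0, 0]]
  ]
}}

```text
time_s: 18.95
position: [0.5298, 0.147, 0.04]
tool_rot: [[0.319, 0.948, 0.001], [0.948, -0.319, -0.0], [0.0, 0.001, -1.0]]
ft_force: [-2.7, -0.5, 10.5]
grip_width: -0.0
gripper_force: 5.8
```

>>> {"method": "move_arm", "body": {
  "motion": [
    [[0, 0, 0.02], [0, 0, 0]],
    [[0, 0, 0], [0, 0, 0]],
    [[0, 0, 0], [0, 0, 0]],
    [[0, 0, 0], [0, 0, 0]]
  ]
}}

```text
time_s: 19.35
position: [0.5298, 0.147, 0.0399]
tool_rot: [[0.319, 0.948, 0.002], [0.948, -0.319, -0.0], [0.0, 0.002, -1.0]]
ft_force: [-4.6, -1.1, 20.9]
grip_width: 0.0001
gripper_force: 10.1
```

```bash
python3 - <<'E'
from h import *
im,P=grab('scene'); f=im['frame']
u,v=388,289
sl=f[v-60:v+60,u-75:u+75]; save(np.clip(cv2.resize(sl,None,fx=5,fy=5,interpolation=cv2.INTER_CUBIC)*1.4,0,255).astype('uint8')[:600],'s4.png')
z=P[...,2]; c=np.array([.5348,.1641]);t=np.radians(-18.6);ex=np.array([np.cos(t),np.sin(t)]);ey=np.array([-ex[1],ex[0]])
q=P[...,:2]-c; X=q@ex;Y=q@ey
for n,a,b in(('thin',.055,.08),('plate',-.03,.03),('thick',-.088,-.048)):
    m=(X>.015)&(X<.04)&(Y>a)&(Y<b)&(z>.04)&(z<.065); print(n,m.sum(),np.percentile(z[m],[10,50,90]))
m=(z>.095)&(z<.108)&(abs(X)<.03)&(abs(Y-.043)<.012);print('spacer top',np.median(z[m]),np.median(X[m]),np.median(Y[m]))
print(env.observe()['ft_force'])
E
```

```text
thin 162 [0.04655295 0.04740452 0.04856868]
plate 319 [0.04652092 0.04750459 0.0486127 ]
thick 173 [0.04656323 0.04748115 0.04866043]
spacer top 0.10079519239637344 0.0013586283315406462 0.04653872887131731
[-5.32271382 -0.88320224 19.78210273]
```

View pics/s4.png

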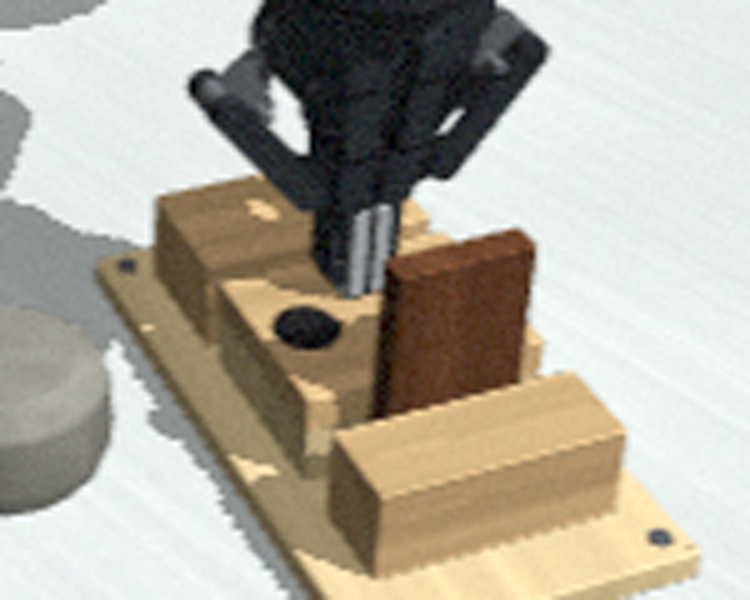

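The plate is flush with both blocks (47.5, 47.4 and 47.5 mm) and held at about 20 N by the fingers at (365,280). The spacer stands in the wide gap at (455,330). Handing in.

```bash
python3 -c "
from rig import env
print(env.close_job())"
```

```text
the job is handed in; nothing more can be done
None
```

The job is handed in (about 19 s of the 45 s used): the spacer stands on the base board in the wide gap by the thin block, and the fingers are holding the front plate flush with the wall blocks at about 20 N.

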